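Shingle glaze test tiles in a tray

TASK

Carry on the shingled row begun in the tray: lay the long plain tile so that its near end covers about the last quarter of the first tile and its far end slopes down to the tray floor. Then lay the long notched tile over the plain one in the same way, in one straight row along the tray, leaving the first tile where it is.

Things in the scene. Friction and masses are not known exactly. Their poses are not given: they have to be found in the camera images.
- tray: shallow plywood tray, fixed to the table, 272 mm long (its x) by 152 mm wide (its y) by 20 mm high; floor and walls 6 mm thick, so the floor surface is 6 mm above the table and the walls rise 14 mm above the floor; inside 260 by 140 mm. Origin at the centre of the underside. Its x axis points away from the robot along the row: 'near' is -x, 'far' is +x. The row grows from the near end to the far end
- tile_first: the first tile of the row, already lying flat and loose on the tray floor near the tray's near (-x) end wall, its long side along the tray, x pointing to the far end: plain terracotta test tile, 90 mm long (its x) by 50 mm wide (its y) by 10 mm thick (z), 85 g, rigid; origin at the centre of the underside of that outline
- tile_plain: the long plain tile, lying flat and loose on the table beside the tray among other tiles (a round one 54 mm across and a 45 mm square one, both not wanted): terracotta test tile, 90 mm long (its x) by 50 mm wide (its y) by 10 mm thick (z), 85 g, rigid; origin at the centre of the underside of that outline; it goes second in the row. Either end may go first
- tile_notched: the long notched tile, lying flat and loose on the table beside the tray: terracotta test tile, 90 mm long (its x) by 50 mm wide (its y) by 10 mm thick (z), 85 g, rigid; origin at the centre of the underside of that outline; a notch 18 mm wide and 14 mm deep is cut in the middle of its +x end; it goes last in the row. Either end may go first
Things that resemble listed ones, but are neither listed nor needed, are in the scene too. Leave any black, grey or yellow look-alike of the tile_plain alone.

How it is judged (in metres and radians):
On the way:
1. the plain tile is laid, let go, overlapping the far end of the first tile and resting on the tray floor (x of tile_plain in the frame of tile_first between 0.05 and 0.082 m and y of tile_plain in the frame of tile_first between -0.02 and 0.02 m and angle between the y axis of tile_plain and the y axis of tray, either way round below 0.26 rad and angle between tile_plain's own z axis and vertical between 0.05 and 0.3 rad and contact force between tile_plain and tile_first above 0.02 N and contact force between tile_plain and tray above 0.02 N and linear speed of tile_plain below 0.02 m/s and contact force between tile_plain and the fingers below 0.02 N and distance of tile_first from where it was at the start of the episode below 0.02 m), for 0.2 s.
At the end, for the whole second after the job is handed in: Plain tile's centre 50-82 mm beyond the first's along the row, notched 50-82 mm beyond the plain; both within 20 mm sideways, 15 degrees of square, sloping 3-17 degrees, touching the tile before and the tray floor, released, at rest; first tile moved under 20 mm (all of step 1 and x of tile_notched in the frame of tile_first between 0.1 and 0.164 m and y of tile_notched in the frame of tile_first between -0.02 and 0.02 m and angle between the y axis of tile_notched and the y axis of tray, either way round below 0.26 rad and angle between tile_notched's own z axis and vertical between 0.05 and 0.3 rad and contact force between tile_notched and tile_plain above 0.02 N and contact force between tile_notched and tray above 0.02 N and linear speed of tile_notched below 0.02 m/s and contact force between tile_notched and the fingers below 0.02 N and horizontal distance between tile_plain and tile_notched between 0.05 and 0.082 m).
It also fails if it takes over 58 s, if anything falls off the work surface, if the arm or the gripper's body presses on something with over 40 N, if the wrist force passes 120 N, or if a joint passes its speed limit or range.

ROBOT

A 7-joint arm with a two-finger parallel gripper is mounted at the origin on the work surface. World frame = base frame: x ahead of the robot, y to its left, z up, the work surface at z = 0. Lengths are in m, angles in degrees, forces in N, time in s.
With the tool pointing down it reaches from about 0.425 to 0.875 m from the base axis. Payload 4.7 kg.
Tool frame: the origin (TCP) lies at the very end of the fingers, on their centre line; the grasp point (between the pads) lies 19 mm behind it; z points along the fingers, y is the line along which they close (so a half turn about z gives the same grasp; the last joint's range is limited). The gripper opens to 87 mm and grips with 3 to 60 N. Pads are 19 mm wide; open, the fingers measure 117 mm over their backs; the gripper's body (75 mm by 190 mm) begins 51 mm behind the grasp point.
Start: joints at [70.308, 18.392, -4.016, 83.108, 1.295, 78.541, -3.26], TCP at [0.228, -0.609, 0.223] pointing down, gripper open.
Joint ranges: [-163.93, 163.93], [-17.29, 119.83], [-79.2, 71.16], [3.27, 140.29], [-89.18, 269.18], [5.43, 117.66], [-154.24, 154.24]. Speed limits (degrees/s): [147.25, 147.25, 180, 180, 180, 180, 180].

INTERFACE

Orientations are given as [roll, pitch, yaw] about the fixed x, y, z axes, in that order (R = Rz(yaw) Ry(pitch) Rx(roll)).
In Python, from cell import telemetry, cams, env gives the robot as it stands.
- The arm moves only by the tool arm_command, never from a script. Its argument "series" is text: rows parted by semicolons, each of 5 numbers parted by spaces: the shift along the tool's x, y, z in mm, then the turn about the tool's z in rad, then the closure in counts, from 0 (fully open) to 255 (shut). A call has 1 to 20 rows; each row shifts and turns the commanded pose from where the row before left it, along the tool's axes as they then stand; what a row does not reach is not made up. A row lasts 1/12 s, in which the tool goes at most 41.7 mm and 7.16 degrees, less where a joint would pass 70% of its speed; a pose out of reach is approached as far as the arm can. A call is refused whole if a number of a shift passes 41.7 or a number of a turn 0.125, either way. A call with a gripper value outside its range is refused whole. The fingers move at their own pace and stop on an object; "squeeze" is the grip in N (left out, the last holds). Time passes only in rows, so rows that do not move let the fingers close. It gives the time, the measured TCP pose, the force, the opening and the grip force at its end, in the units of the state.
- telemetry.get_obs(): the state, without advancing time (a new reading comes with each control period).
- cams.read_camera(name): name is "scene" or "top"; returns the picture (400x640x3 uint8, blue, green, red); there is no depth.
- cams.calibration(name): a dict with "K" (3x3 intrinsics, pixels), "origin" and "rotation" of the camera in the world. Camera axes: x right, y down, z forward; pixel columns grow to the right and rows downward; lengths in m; the calibration is good to about 2 mm. A picture is of the moment at which its call begins. calibration takes no time and is no camera call.
- env.sign_off(): hands the job in; it is judged then, once.
The state is a dict: "time_s": time; "qpos": joint angles; "joint_velocities": joint speeds; "effort": joint torques, N m; "tool_pos": TCP position; "tool_rot": TCP orientation; "force": force on the tool from outside, world axes, zero at the start; "wrist_torque": the same for the moment, N m; "grip_width": finger opening in m; "grasp_force": force on a finger pad.
Only numpy, scipy, OpenCV 4.12 (cv2) and the standard library are available. Lean on these libraries where they do the work, as an engineer would, in place of code of your own. Each camera call takes 0.05 s, during which the arm holds its last target. There are 200 camera calls.

## Working session

There is one attempt and no reset: what is moved stays moved. The work goes in short steps, Python scripts to look and compute and a tool call to move; the robot and the scene stay as the last step left them, time stands still between calls to the robot, and variables do not carry over. Pictures are saved under pics/ and viewed, at most 10 in all, crops included, and the job is handed in when it is done.

Besides the shell and the picture viewer there is one more tool, called after "Call:" as name(argument=value, ...), one argument or row to a line, values as JSON. arm_command: Moves the arm, as the interface text tells. Its arguments: {"type":"object","properties":{"series":{"type":"string"},"squeeze":{"type":"number"}},"required":["series"]}

```bash
ls; mkdir -p pics; python3 - <<'E'
from cell import telemetry, cams, env
import cv2
for n in("scene","top"):
    im=cams.read_camera(n); cv2.imwrite(f"pics/{n}0.png",im)
    c=cams.calibration(n); print(n,c)
print(telemetry.get_obs())
E
```

```text
pics
scene {'K': array([[499.21832577,   0.        , 325.33350255],
       [  0.        , 499.21832577, 203.7367673 ],
       [  0.        ,   0.        ,   1.        ]]), 'origin': array([ 0.98612465, -0.11064484,  0.86710947]), 'rotation': array([-148.1997978 ,   -0.54101308,   83.28148395])}
top {'K': array([[376.49894741,   0.        , 327.70919035],
       [  0.        , 376.49894741, 195.25409762],
       [  0.        ,   0.        ,   1.        ]]), 'origin': array([ 0.354352  , -0.04039582,  0.83998934]), 'rotation': array([-171.35866812,   -0.92748029,  -89.10449221])}
{'time_s': 0.1, 'qpos': array([70.3057031 , 18.43324634, -4.01539209, 83.16865848,  1.29537207,
       78.5421026 , -3.26012686]), 'joint_velocities': array([ 0.01743765, -0.05600357, -0.0161133 , -0.19179333, -0.00173356,
       -0.04365227, -0.08520947]), 'effort': array([ 1.54096761e-04, -4.92574382e+01, -4.05533239e-01, -3.13400567e+01,
       -6.40205084e-02,  3.94583435e-02,  7.42506336e-05]), 'tool_pos': array([ 0.22742903, -0.60837079,  0.22158209]), 'tool_rot': array([-1.79901248e+02,  6.00175091e-03,  2.05037282e+01]), 'force': array([-0.43850228, -0.26820266,  0.31711211]), 'wrist_torque': array([-0.06556197,  0.01320833,  0.02953251]), 'grasp_force': 0.0, 'grip_width': 0.08686660895839163}
```

View pics/top0.png

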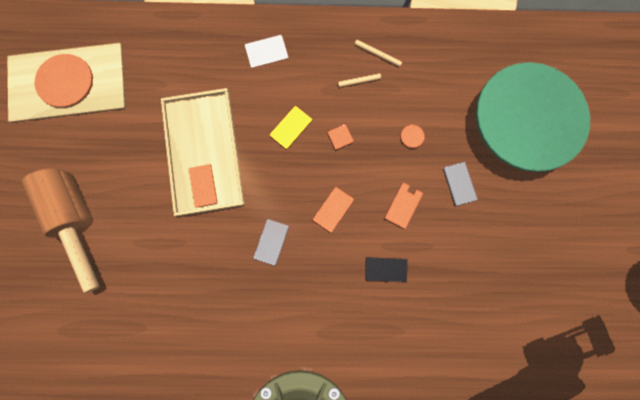

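View pics/scene0.png

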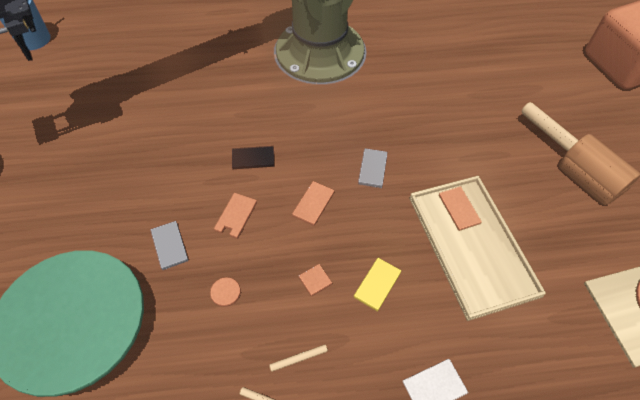

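The plain tile is at top (334,209), the notched one at (404,206) with its notch facing up-right, and the first tile at (203,185) in the tray (about 163–243, 90–215). Next I measure them in both views.

```bash
cat > h.py <<'E'
from cell import telemetry, cams, env
import cv2, numpy as np
from scipy.spatial.transform import Rotation as R
def cast(n,px,z):
    c=cams.calibration(n); Rm=R.from_euler('xyz',c['rotation'],degrees=True).as_matrix()
    px=np.asarray(px,float).reshape(-1,2)
    d=(np.linalg.inv(c['K'])@np.c_[px,np.ones(len(px))].T).T@Rm.T
    o=c['origin']; return (o+d*((z-o[2])/d[:,2:]))[:,:2]
def blobs(n,im,kind,z,amin=150,amax=40000):
    hsv=cv2.cvtColor(im,cv2.COLOR_BGR2HSV)
    lo,hi={'tile':((4,120,180),(14,220,255)),'wood':((14,30,140),(28,150,255))}[kind]
    m=cv2.inRange(hsv,lo,hi)
    m=cv2.morphologyEx(m,cv2.MORPH_CLOSE if kind=='wood' else cv2.MORPH_OPEN,np.ones((3,3)))
    out=[]
    for c in cv2.findContours(m,cv2.RETR_EXTERNAL,cv2.CHAIN_APPROX_NONE)[0]:
        if not amin<cv2.contourArea(c)<amax: continue
        w=cast(n,c.reshape(-1,2),z)
        (cx,cy),(a,b),t=cv2.minAreaRect((w*1000).astype(np.float32))
        if a<b: a,b,t=b,a,t+90
        out.append((c.reshape(-1,2).mean(0).round(),round(cx,1),round(cy,1),round(a,1),round(b,1),round((t+90)%180-90,1)))
    return out
E
python3 - <<'E'
from h import *
for n in("scene","top"):
    im=cv2.imread(f"pics/{n}0.png"); h=cv2.cvtColor(im,cv2.COLOR_BGR2HSV)
    pts={'top':[(203,185),(334,209),(400,212),(200,130),(341,137)],'scene':[(461,208),(313,203),(236,215),(470,260),(315,280)]}[n]
    print([h[y,x].tolist() for x,y in pts])
    for b in blobs(n,im,'tile',.010): print(n,'z10',*b)
    for b in blobs(n,im,'tile',.016): print(n,'z16',*b)
    for b in blobs(n,im,'wood',.02,3000): print(n,'wood',*b)
E
```

```text
[[11, 118, 227], [10, 120, 226], [10, 123, 220], [20, 60, 250], [10, 123, 217]]
scene z10 [225. 291.] 624.0 -244.4 52.8 50.2 83.5
scene z10 [315. 279.] 619.1 -79.0 45.2 45.0 -63.9
scene z10 [234. 215.] 462.6 -222.0 90.5 50.7 -27.4
scene z10 [452. 205.] 496.2 211.6 75.8 26.5 3.0
scene z10 [313. 202.] 451.5 -64.7 91.0 49.8 -33.7
scene z10 [600. 168.] 436.2 549.8 117.5 16.6 25.9
scene z10 [611. 157.] 405.5 585.8 132.8 23.5 28.0
scene z10 [629.  19.] -32.5 814.0 167.1 79.0 -25.1
scene z16 [225. 291.] 626.5 -243.5 52.4 49.9 83.5
scene z16 [315. 279.] 621.7 -79.2 44.9 44.7 -63.9
scene z16 [234. 215.] 466.3 -221.2 89.8 50.4 -27.4
scene z16 [452. 205.] 499.6 209.4 75.3 26.3 3.0
scene z16 [313. 202.] 455.3 -65.0 90.3 49.5 -33.7
scene z16 [600. 168.] 440.1 545.2 116.6 16.5 25.9
scene z16 [611. 157.] 409.5 580.9 131.8 23.4 28.0
scene z16 [629.  19.] -25.4 807.6 166.0 78.5 -25.1
scene wood [475. 248.] 580.9 229.4 278.2 160.6 10.5
[[11, 145, 241], [11, 145, 243], [11, 146, 241], [24, 77, 244], [10, 147, 240]]
top z10 [333. 209.] 450.5 -64.3 91.8 51.9 -33.9
top z10 [404. 204.] 462.0 -221.7 91.9 52.4 -27.2
top z10 [ 46. 198.] 464.1 566.9 136.8 63.2 27.9
top z10 [202. 185.] 498.5 227.1 89.5 50.5 12.8
top z10 [340. 136.] 618.3 -78.6 46.6 46.4 -64.3
top z10 [412. 135.] 624.2 -244.2 53.3 52.3 -88.8
top z10 [63. 80.] 740.7 565.4 127.0 125.3 6.3
top z16 [333. 209.] 449.8 -64.2 91.1 51.5 -33.9
top z16 [404. 204.] 461.3 -220.4 91.3 52.1 -27.2
top z16 [ 46. 198.] 463.3 562.5 135.8 62.7 27.9
top z16 [202. 185.] 497.4 225.2 88.8 50.2 12.8
top z16 [340. 136.] 616.3 -78.3 46.3 46.1 -64.3
top z16 [412. 135.] 622.2 -242.7 52.9 52.0 -88.8
top z16 [63. 80.] 737.9 561.0 126.1 124.4 6.3
top wood [201. 152.] 576.9 231.9 275.2 157.1 10.6
top wood [64. 82.] 732.6 551.3 261.6 162.1 -81.3
```

Call:
arm_command(
  series="12 -14 2 0 0;25 -27 5 0 0;25 -27 5 0 0;25 -27 5 0 0;25 -27 5 0 0;25 -27 5 0 0;25 -27 5 0 0;25 -27 5 0 0;25 -27 5 0 0;25 -27 5 0 0;25 -27 5 0 0;25 -27 5 0 0;25 -27 5 0 0;25 -27 5 0 0;25 -27 5 0 0;25 -27 5 0 0;13 -13 3 0 0;0 0 10 0.1 0;0 0 10 0.12 0;0 0 10 0.12 0",
  squeeze=15,
)

```text
time_s: 1.77
tool_pos: [0.4509, -0.0635, 0.1119]
tool_rot: [180.0, 0.0, 0.8]
force: [0.1, 0.1, 0.4]
grip_width: 0.0868
grasp_force: 0.0
```

Call:
arm_command(
  series="0 0 10 0.12 0;0 0 10 0.12 0;0 0 10 0.12 0;0 0 0 0.12 0;0 0 0 0.12 0;0 0 0 0.008 0;0 0 0 0 0;0 0 0 0 0",
)

```text
time_s: 2.43
tool_pos: [0.451, -0.0641, 0.0826]
tool_rot: [180.0, -0.0, -33.6]
force: [-0.0, -0.1, -0.7]
grip_width: 0.0871
grasp_force: 0.0
```

```bash
cat >> h.py <<'E'
def go(x,y,z,yaw):
    s=telemetry.get_obs(); p=s['tool_pos']*1000; r=s['tool_rot']; a=np.radians(r[2])
    d=np.array([x,y])-p[:2]
    print('t',round(s['time_s'],2),'pos',p.round(1),'rot',r.round(1),'w',round(s['grip_width']*1000,1),'gf',round(s['grasp_force'],1),'F',s['force'].round(1))
    t=np.radians((r[2]-yaw+90)%180-90)
    ex=lambda a:(np.round(d[0]*np.cos(a)+d[1]*np.sin(a),1),np.round(d[0]*np.sin(a)-d[1]*np.cos(a),1),round(p[2]-z,1))
    print('shift now',ex(a),'turn rad',round(t,3),'shift if turned first',ex(np.radians(yaw)))
E
python3 -c "
from h import *
go(451,-64.5,3,-33.8)"
```

```text
t 2.43 pos [451.  -64.1  82.6] rot [180.   -0.  -33.6] w 87.1 gf 0.0 F [-0.  -0.1 -0.7]
shift now (np.float64(0.2), np.float64(0.3), np.float64(79.6)) turn rad 0.003 shift if turned first (np.float64(0.2), np.float64(0.3), np.float64(79.6))
```

Call:
arm_command(
  series="0 0 30 0 0;0 0 25 0 0;0 0 15 0 0;0 0 7 0 0;0 0 2.5 0 0;0 0 0 0 0;0 0 0 0 130;0 0 0 0 255;0 0 0 0 255;0 0 0 0 255;0 0 0 0 255;0 0 0 0 255",
  squeeze=15,
)

```text
time_s: 3.43
tool_pos: [0.4512, -0.0642, 0.0033]
tool_rot: [180.0, -0.0, -33.8]
force: [-1.0, -0.7, -0.2]
grip_width: 0.0546
grasp_force: 0.0
```

```bash
python3 -c "
from h import *
go(561,237.5,60,11.5)"
```

```text
t 3.43 pos [451.2 -64.2   3.3] rot [180.   -0.  -33.8] w 54.6 gf 0.0 F [-1.  -0.7 -0.2]
shift now (np.float64(-76.7), np.float64(-311.8), np.float64(-56.7)) turn rad -0.791 shift if turned first (np.float64(167.8), np.float64(-273.8), np.float64(-56.7))
```

Still closing; finish the close, then lift.

Call:
arm_command(
  series="0 0 0 0 255;0 0 0 0 255;0 0 0 0 255;0 0 0 0 255;0 0 0 0 255;0 0 -10 0 255;0 0 -20 0 255;0 0 -20 0 255;0 0 -15 0 255;0 0 0 0 255;0 0 0 0 255",
)

```text
time_s: 4.35
tool_pos: [0.4516, -0.0643, 0.0688]
tool_rot: [-180.0, -0.1, -33.8]
force: [-0.5, -1.0, -1.0]
grip_width: 0.0498
grasp_force: 15.0
```

```bash
python3 - <<'E'
from h import *
go(561,237.5,60,11.5)
a=np.radians(11.5)
for d in(66,132): print(d, 497.6+d*np.cos(a), 224.6+d*np.sin(a))
im=cams.read_camera('scene'); im2=cams.read_camera('top')
cv2.imwrite('pics/l1.png',np.hstack([im[100:300,180:440],im2[100:300,200:460]]))
E
```

```text
t 4.35 pos [451.6 -64.3  68.8] rot [-1.80e+02 -1.00e-01 -3.38e+01] w 49.8 gf 15.0 F [-0.5 -1.  -1. ]
shift now (np.float64(-77.1), np.float64(-311.7), np.float64(8.8)) turn rad -0.791 shift if turned first (np.float64(167.4), np.float64(-274.0), np.float64(8.8))
66 562.2750305049748 237.758283671535
132 626.9500610099495 250.91656734307003
```

View pics/l1.png

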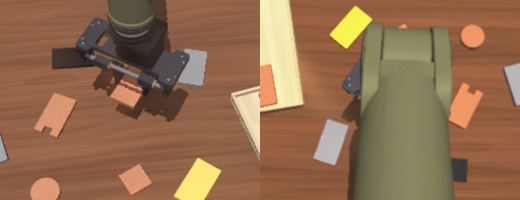

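Call:
arm_command(
  series="0 0 0 -0.071 255;0 0 0 -0.12 255;0 0 0 -0.12 255;0 0 0 -0.12 255;0 0 0 -0.12 255;0 0 0 -0.12 255;0 0 0 -0.12 255;8 -14 0 0 255;17 -28 0 0 255;17 -28 0 0 255;17 -28 0 0 255;17 -28 0 0 255;17 -28 0 0 255;17 -28 0 0 255;17 -28 0 0 255;17 -28 0 0 255;17 -24 0 0 255;7.4 -12 0 0 255;0 0 0 0 255;0 0 0 0 255",
)

```text
time_s: 6.12
tool_pos: [0.56, 0.2384, 0.0663]
tool_rot: [-180.0, 0.2, 11.6]
force: [0.0, -0.7, -1.3]
grip_width: 0.0496
grasp_force: 15.0
```

```bash
python3 - <<'E'
from h import *
go(562,237.5,19.5,11.5)
for n in("scene","top"):
    im=cams.read_camera(n)
    for z in(.016,.07):
        print(n,z,[b[1:] for b in blobs(n,im,'tile',z) if 450<b[1]<640 and 150<b[2]<300])
E
```

```text
t 6.12 pos [560.  238.4  66.3] rot [-180.     0.2   11.6] w 49.6 gf 15.0 F [ 0.  -0.7 -1.3]
shift now (np.float64(1.8), np.float64(1.3), np.float64(46.8)) turn rad 0.002 shift if turned first (np.float64(1.8), np.float64(1.3), np.float64(46.8))
scene 0.016 []
scene 0.07 []
top 0.016 []
top 0.07 []
```

Call:
arm_command(
  series="1.8 1 10 0 255;0 0 12 0 255;0 0 12 0 255;0 0 8 0 255;0 0 3 0 255;0 0 0 0 255;0 0 0 0 255;0 0 0 0 255",
)

```text
time_s: 6.88
tool_pos: [0.5637, 0.2377, 0.0235]
tool_rot: [-180.0, -0.1, 11.5]
force: [1.1, 0.4, -0.6]
grip_width: 0.0495
grasp_force: 15.0
```

```bash
python3 -c "
from h import *
go(562,237.5,19.5,11.5)"
```

```text
t 6.88 pos [563.7 237.7  23.5] rot [-1.80e+02 -1.00e-01  1.15e+01] w 49.5 gf 15.0 F [ 1.1  0.4 -0.6]
shift now (np.float64(-1.7), np.float64(-0.2), np.float64(4.0)) turn rad 0.0 shift if turned first (np.float64(-1.7), np.float64(-0.2), np.float64(4.0))
```

Call:
arm_command(
  series="-1.5 0 2 0 255;0 0 1.5 0 255;0 0 1 0 255;0 0 1 0 255;0 0 1 0 255;0 0 0 0 255;0 0 0 0 255",
  squeeze=4,
)

```text
time_s: 7.47
tool_pos: [0.5622, 0.2372, 0.0168]
tool_rot: [-180.0, -0.0, 11.5]
force: [0.7, 1.1, 0.2]
grip_width: 0.0501
grasp_force: 4.0
```

```bash
python3 -c "
from h import *
go(562,237.5,19.5,11.5)"
```

```text
t 7.47 pos [562.2 237.2  16.8] rot [-180.    -0.    11.5] w 50.1 gf 4.0 F [0.7 1.1 0.2]
shift now (np.float64(-0.2), np.float64(-0.3), np.float64(-2.7)) turn rad 0.0 shift if turned first (np.float64(-0.2), np.float64(-0.3), np.float64(-2.7))
```

Call:
arm_command(
  series="0 0 1.5 0 255;0 0 1 0 255;0 0 0 0 255;0 0 0 0 100;0 0 0 0 85;0 0 0 0 75;0 0 0 0 70;0 0 0 0 70;0 0 -5 0 70;0 0 -15 0 70;0 0 -25 0 70;0 0 -30 0 70;0 0 -20 0 0;0 0 0 0 0",
  squeeze=4,
)

```text
time_s: 8.63
tool_pos: [0.5649, 0.2391, 0.1156]
tool_rot: [-179.9, -0.5, 11.5]
force: [-0.0, 1.5, 0.2]
grip_width: 0.07
grasp_force: 0.0
```

```bash
python3 -c "
from h import *
go(462,-222,103,-27.3)"
```

```text
t 8.63 pos [564.9 239.1 115.6] rot [-179.9   -0.5   11.5] w 70.0 gf 0.0 F [-0.   1.5  0.2]
shift now (np.float64(-193.0), np.float64(431.3), np.float64(12.6)) turn rad 0.678 shift if turned first (np.float64(120.0), np.float64(457.0), np.float64(12.6))
```

Call:
arm_command(
  series="-7 17 0 0 0;-15 33 0 0 0;-15 33 0 0 0;-15 33 0 0 0;-15 33 0 0 0;-15 33 0 0 0;-15 33 0 0 0;-15 33 0 0 0;-15 33 0 0 0;-15 33 0 0 0;-15 33 0 0 0;-15 33 0 0 0;-15 33 0 0 0;-10 33 0 0 0;-8 17 0 0 0;0 0 0 0.113 0;0 0 0 0.113 0;0 0 0 0.113 0;0 0 0 0.113 0;0 0 0 0.113 0",
)

```text
time_s: 10.3
tool_pos: [0.4534, -0.2574, 0.1096]
tool_rot: [-180.0, -0.0, -21.2]
force: [-0.1, 0.7, -1.1]
grip_width: 0.0871
grasp_force: 0.0
```

Call:
arm_command(
  series="0 0 5 0.113 0;0 0 5 0 0;0 0 0 0 0;0 0 0 0 0;0 0 0 0 0",
)

```text
time_s: 10.72
tool_pos: [0.4534, -0.2575, 0.0992]
tool_rot: [-180.0, -0.0, -27.2]
force: [-0.0, 0.5, 0.2]
grip_width: 0.0869
grasp_force: 0.0
```

```bash
python3 - <<'E'
from h import *
go(462,-222,3,-27.3)
for n in("scene","top"):
    im=cams.read_camera(n); cv2.imwrite(f'pics/{n}2.png',cv2.resize(im[150:320,380:580] if n=='scene' else im[70:230,120:320],None,fx=3,fy=3))
    for z in(.016,.020):
        print(n,z,[b[1:] for b in blobs(n,im,'tile',z) if 420<b[1]<680 and 150<b[2]<300])
E
```

```text
t 10.72 pos [ 453.4 -257.5   99.2] rot [-180.    -0.   -27.2] w 86.9 gf 0.0 F [-0.   0.5  0.2]
shift now (np.float64(-8.6), np.float64(-35.5), np.float64(96.2)) turn rad 0.001 shift if turned first (np.float64(-8.6), np.float64(-35.5), np.float64(96.2))
scene 0.016 []
scene 0.02 []
top 0.016 [(485.4, 222.5, 65.0, 50.0, 12.7), (561.7, 238.3, 84.9, 51.1, 9.1)]
top 0.02 [(484.7, 221.2, 64.7, 49.8, 12.7), (560.7, 237.0, 84.5, 50.8, 9.1)]
```

View pics/scene2.png

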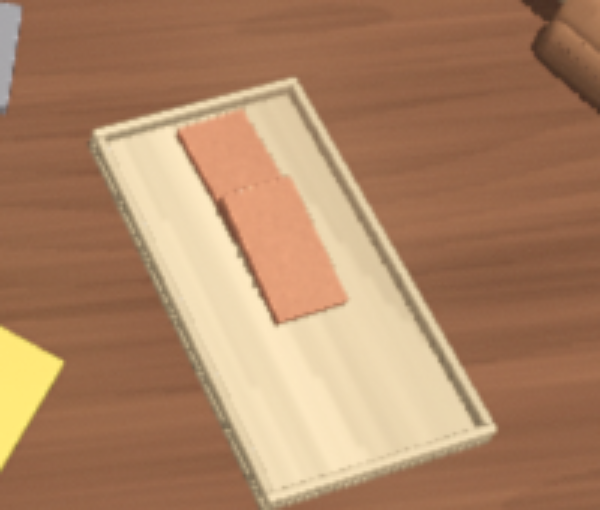

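View pics/top2.png

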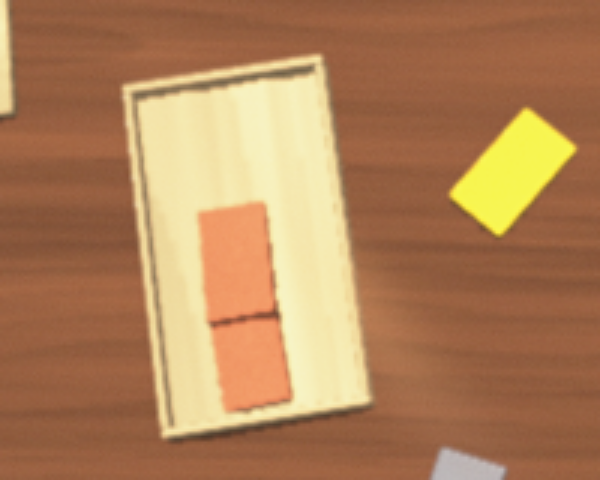

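The plain tile now overlaps the first and slopes to the floor, with its centre about 65 mm beyond the first tile's, which has not moved. Scene crop: the seam is near (255,185) and the far end near (310,310). Next is the notched tile; I first correct the y overshoot.

Call:
arm_command(
  series="-4 -17 10 0 0;-4.6 -18.5 20 0 0;0 0 25 0 0;0 0 20 0 0;0 0 10 0 0;0 0 0 0 0;0 0 0 0 0;0 0 0 0 0",
  squeeze=15,
)

```text
time_s: 11.48
tool_pos: [0.463, -0.2228, 0.0153]
tool_rot: [180.0, -0.1, -27.4]
force: [0.4, -0.1, -0.0]
grip_width: 0.0867
grasp_force: 0.0
```

```bash
python3 -c "
from h import *
go(462,-222,3,-27.3)"
```

```text
t 11.48 pos [ 463.  -222.8   15.3] rot [ 1.80e+02 -1.00e-01 -2.74e+01] w 86.7 gf 0.0 F [ 0.4 -0.1 -0. ]
shift now (np.float64(-1.2), np.float64(-0.2), np.float64(12.3)) turn rad -0.001 shift if turned first (np.float64(-1.2), np.float64(-0.2), np.float64(12.3))
```

Call:
arm_command(
  series="-0.8 0 5 0 0;0 0 4 0 0;0 0 2.5 0 0;0 0 0 0 130;0 0 0 0 255;0 0 0 0 255;0 0 0 0 255;0 0 0 0 255;0 0 0 0 255;0 0 0 0 255;0 0 0 0 255;0 0 0 0 255;0 0 0 0 255",
)

```text
time_s: 12.57
tool_pos: [0.4614, -0.2217, 0.0026]
tool_rot: [180.0, -0.0, -27.3]
force: [-0.7, -0.1, 0.6]
grip_width: 0.0497
grasp_force: 15.0
```

```bash
python3 -c "
from h import *
go(626,250,70,11)"
```

```text
t 12.57 pos [ 461.4 -221.7    2.6] rot [180.   -0.  -27.3] w 49.7 gf 15.0 F [-0.7 -0.1  0.6]
shift now (np.float64(-70.3), np.float64(-494.6), np.float64(-67.4)) turn rad -0.669 shift if turned first (np.float64(251.6), np.float64(-431.6), np.float64(-67.4))
```

Call:
arm_command(
  series="0 0 -8 0 255;0 0 -12 -0.1 255;0 0 -16 -0.114 255;0 0 -16 -0.114 255;0 0 -16 -0.114 255;0 0 0 -0.114 255;0 0 0 -0.113 255;0 0 0 0 255",
)

```text
time_s: 13.23
tool_pos: [0.4614, -0.2219, 0.0713]
tool_rot: [180.0, -0.0, 11.1]
force: [0.2, -0.1, -0.7]
grip_width: 0.0496
grasp_force: 15.0
```

Call:
arm_command(
  series="9 -16 0 0 255;18 -31 0 0 255;18 -31 0 0 255;18 -31 0 0 255;18 -31 0 0 255;18 -31 0 0 255;18 -31 0 0 255;18 -31 0 0 255;18 -31 0 0 255;18 -31 0 0 255;18 -31 0 0 255;18 -31 0 0 255;18 -31 0 0 255;17 -28 0 0 255;10 -16 0 0 255;0 0 0 0 255;0 0 0 0 255;0 0 0 0 255",
)

```text
time_s: 14.73
tool_pos: [0.626, 0.249, 0.0699]
tool_rot: [179.9, 0.1, 10.9]
force: [-0.1, 0.1, -0.6]
grip_width: 0.0497
grasp_force: 15.0
```

```bash
python3 -c "
from h import *
go(626.5,250.4,22,11)"
```

```text
t 14.73 pos [626.  249.   69.9] rot [1.799e+02 1.000e-01 1.090e+01] w 49.7 gf 15.0 F [-0.1  0.1 -0.6]
shift now (np.float64(0.7), np.float64(-1.3), np.float64(47.9)) turn rad -0.003 shift if turned first (np.float64(0.7), np.float64(-1.3), np.float64(47.9))
```

Call:
arm_command(
  series="0.5 -1 10 0 255;0 0 14 0 255;0 0 12 0 255;0 0 6 0 255;0 0 3 0 255;0 0 0 0 255;0 0 0 0 255;0 0 0 0 255",
)

```text
time_s: 15.4
tool_pos: [0.627, 0.2518, 0.0261]
tool_rot: [-180.0, -0.1, 11.0]
force: [0.1, 0.9, -0.5]
grip_width: 0.0499
grasp_force: 15.0
```

Call:
arm_command(
  series="0 0 0 0 255;0 0 1.5 0 255;0 0 1 0 255;0 0 1 0 255;0 0 1 0 255;0 0 1 0 255;0 0 1 0 255;0 0 0 0 255;0 0 0 0 255",
  squeeze=4,
)

```text
time_s: 16.15
tool_pos: [0.6266, 0.2515, 0.0189]
tool_rot: [180.0, 0.0, 11.0]
force: [0.5, -0.2, 0.0]
grip_width: 0.0499
grasp_force: 4.0
```

```bash
python3 -c "
from h import *
go(626.5,250.4,18,11)"
```

```text
t 16.15 pos [626.6 251.5  18.9] rot [180.   0.  11.] w 49.9 gf 4.0 F [ 0.5 -0.2  0. ]
shift now (np.float64(-0.3), np.float64(1.0), np.float64(0.9)) turn rad -0.0 shift if turned first (np.float64(-0.3), np.float64(1.0), np.float64(0.9))
```

Call:
arm_command(
  series="0 0 1.5 0 255;0 0 1 0 255;0 0 0 0 255;0 0 0 0 100;0 0 0 0 85;0 0 0 0 75;0 0 0 0 70;0 0 0 0 70;0 0 -5 0 70;0 0 -15 0 70;0 0 -25 0 70;0 0 -30 0 70;0 0 -20 0 70;0 0 0 0 70",
)

```text
time_s: 17.32
tool_pos: [0.6297, 0.2536, 0.1188]
tool_rot: [-179.9, -0.6, 11.0]
force: [-0.0, 0.3, 1.0]
grip_width: 0.0631
grasp_force: 0.0
```

Call:
arm_command(
  series="-10 20 0 0 70;-15 30 0 0 70;-15 30 0 0 70;-15 30 0 0 70;-15 30 0 0 70;-15 30 0 0 70;-15 30 0 0 70;-15 30 0 0 70;-15 30 0 0 70;-10 20 0 0 70;0 0 0 0 70;0 0 0 0 70;0 0 0 0 70;0 0 0 0 70",
)

```text
time_s: 18.48
tool_pos: [0.5429, -0.0481, 0.1119]
tool_rot: [-180.0, -0.0, 11.1]
force: [0.8, -0.1, 1.1]
grip_width: 0.063
grasp_force: 0.0
```

```bash
python3 - <<'E'
from h import *
for n in("scene","top"):
    im=cams.read_camera(n); cv2.imwrite(f'pics/{n}3.png',cv2.resize(im[150:330,390:570] if n=='scene' else im[70:230,120:320],None,fx=3,fy=3))
    if n=='top':
        print([b[1:] for b in blobs(n,im,'tile',.016) if 420<b[1]<780 and 150<b[2]<300])
E
```

```text
[(485.2, 222.5, 66.3, 50.0, 12.7), (594.4, 246.2, 151.1, 54.9, 10.9)]
```

View pics/scene3.png

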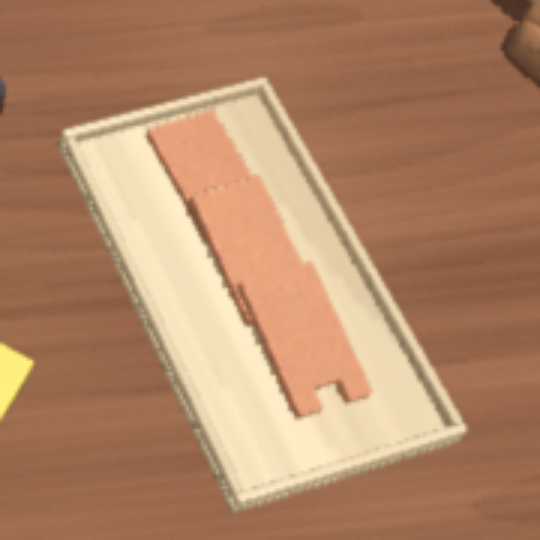

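View pics/top3.png

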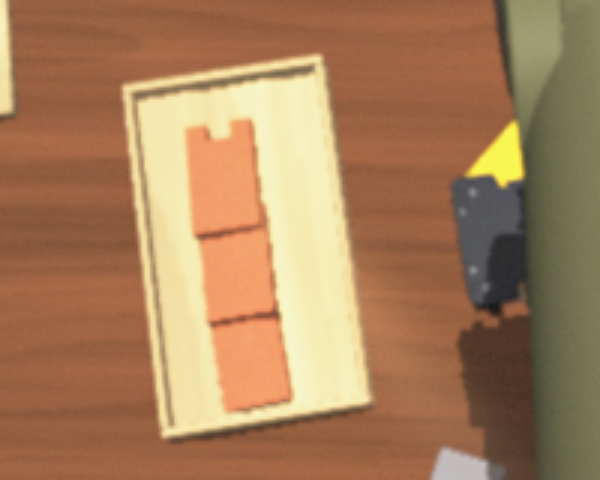

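The pictures show all three tiles shingled in a straight row. Top crop: seams are at about (245,318) and (230,232), with the notched end near (220,125). The spacings are about 65 mm each and the first tile has not moved.

```bash
python3 -c "
from cell import env
print(env.sign_off())"
```

```text
the job is handed in; nothing more can be done
None
```

I laid the plain tile over the first tile and the notched tile over the plain one, in one straight row, and handed the job in at about 18.5 s. My camera checks put each tile about 65 mm beyond the one before, with the first tile unmoved; sign-off returned no verdict.

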